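# Roll the round tube onto its chalk line on the layout plate

## Task

Push the top of the loose round steel tube sideways with your fingertips so that it rolls across the layout plate onto the white chalk line, and leave it lying still there, centred along the line with the line showing past both of its ends. Roll it rather than drag it, never pick it up, and leave the square tube and the tools where they lie.

Things in the scene. Friction and masses are not known exactly. Their poses are not given: they have to be found in the camera images.
- round_tube: loose round steel tube, open ends, 34 mm diameter, 180 mm long, 0.3 to 0.5 kg, on the plate to one side of the chalk line, 70 to 115 mm from it and nearly parallel. Origin at its middle, on its axis; x along it; it turns about x as it rolls. Pressed lightly from above it rolls half as far as the fingertip moves; knocked from behind it rolls on alone for some mm; shoved from high behind it jams
- chalk_line: straight white soapstone line drawn on the top face of the layout plate, 260 mm long, 4 mm wide, no thickness. Origin at its middle, at the height of the plate's top face; x along the line, y across it, z up
- layout_plate: fixed dark steel plate, 390 mm by 500 mm (its y), 15 mm thick, lying flat on the bench. Origin at the centre of its underside; its top face is 15 mm above the bench and level
- square_tube: loose piece of bare square steel tube, 30 mm by 30 mm, 180 mm long, lying on the plate on the other side of the chalk line from the round tube, its middle 70 to 115 mm from the line. To be left alone. Origin at the centre of its underside, x along it
- soapstone: flat white soapstone stick in a short steel holder, 125 mm long (its y), 15 mm wide, 8 mm thick, lying near the far edge of the plate. To be left alone. Origin at the centre of its underside
- centre_punch: steel centre punch, 13 mm thick, 110 mm long (its y), lying near the plate's edge nearest the robot. To be left alone. Origin on its underside, 57 mm from its blunt end
- try_square: try square with a wooden stock 100 mm long (its x), 16 mm high and a thin steel blade 150 mm long, lying on the bench to the left of the plate. To be left alone. Origin at the centre of the stock's underside
- cross_peen_hammer: hammer with a wooden handle, 320 mm long, 40 mm high, lying on the bench to the left of the plate. To be left alone. Origin under its handle, 100 mm from its head
- tongs: blacksmith's tongs, 380 mm long, 20 mm high, lying on the bench to the right of the plate. To be left alone. Origin under the rivet
- wire_brush: wooden-backed wire brush, 270 mm long, 31 mm high, lying on the bench to the right of the plate. To be left alone. Origin on the bench, at its middle
Things that resemble listed ones, but are neither listed nor needed, are in the scene too. What is shaped like the round_tube but red is not meant.

How it is judged:
By the outcome, as a careful person would: the job done as asked, in the order asked, and still so for the second after the job is handed in, with the robot touching nothing.
It also fails if it takes over 48 s, if anything falls off the work surface, if the arm or the gripper's body presses on something with over 40 N, if the wrist force passes 120 N, or if a joint passes its speed limit or range.

## Robot

A 6-joint arm with a two-finger parallel gripper is mounted at the origin on the work surface. World frame = base frame: x ahead of the robot, y to its left, z up, the work surface at z = 0. Lengths are in mm, angles in rad, forces in N, time in s.
With the tool pointing down it reaches from about 350 to 775 mm from the base axis. Payload 7.3 kg.
Tool frame: the origin (TCP) lies midway between the tips of the shut fingers; the grasp point (between the pads) lies 19 mm behind it; x points along the fingers, y is the direction in which the jaws open and shut, and the axes are right-handed (so a half turn about x gives the same grasp; the last joint's range is limited). The gripper opens to 92 mm and grips with 3 to 60 N. Pads are 19 mm wide; open, the fingers measure 130 mm over their backs; the gripper's body (75 mm by 190 mm) begins 47 mm behind the grasp point.
Start: joints at [-1.479, 0.342, 1.524, -0, 1.275, -0.146], TCP at [123.693, -510.24, 226.741] pointing down, gripper open.
Joint ranges: [-2.53, 2.53], [-0.77, 2.02], [0.04, 2.7], [-1, 4.14], [0.28, 2.66], [-3.11, 3.11]. Speed limits (rad/s): [2.57, 2.57, 3.14, 3.14, 3.14, 3.14].

## Interface

Orientations are given as [roll, pitch, yaw] about the fixed x, y, z axes, in that order (R = Rz(yaw) Ry(pitch) Rx(roll)).
In Python, from plant import bot gives the robot as it stands. The module is installed in compiled form; this text tells all that it offers.
- The arm moves only by the shell command python3 -m handwheel 'ROWS' [OPENING]. ROWS is JSON, a list that holds one entry, the list of rows, each a list of 4 numbers: the shift along the tool's x, y, z in cm, then the turn about the tool's x in rad. A call has 1 to 8 rows; each row shifts and turns the commanded pose from where the row before left it, along the tool's axes as they then stand; what a row does not reach is not made up. A row lasts 1/12 s, in which the tool goes at most 41.7 mm and 7.16 degrees, less where a joint would pass 70% of its speed; a pose out of reach is approached as far as the arm can. A call is refused whole if a number of a shift passes 4.17 or a number of a turn 0.125, either way. A call with a gripper value outside its range is refused whole. OPENING is the opening, from 0 (shut) to 1 (fully open), set as the call begins (- or left out, the last holds). The fingers move at their own pace and stop on an object; the grip force is fixed at half the most. Time passes only in rows, so rows that do not move let the fingers close. It gives the time, the measured TCP pose, the force and the opening at its end, in the units of the state.
- bot.get_obs(): the state, without advancing time (a new reading comes with each control period).
- bot.capture(name): name is "side" or "top"; returns (picture, depth): 384x512x3 uint8, red, green, blue; 384x512 float32, mm along the optical axis (not along the pixel's ray), 0 where there is no reading.
- bot.camera_model(name): a dict with "fx", "fy", "cx", "cy" (pixels), "position" and "rotation" of the camera in the world. Camera axes: x right, y down, z forward; pixel columns grow to the right and rows downward; lengths in mm; the calibration is good to about 2 mm. A picture is of the moment at which its call begins. camera_model takes no time and is no camera call.
- bot.close_job(): hands the job in, once; it reports no verdict.
Trained networks look in the newest picture that a camera, given by its name, has taken for a name from the list of things; names that differ only in an ending like _2 or _b are one class to them, and where a whole thing is asked for, a point or a joint stands for the part that bears it (a point fixed in the world has none). Each returns a list of dicts, best first, with "conf" (0 to 1); they miss things now and then, are a little off and sometimes report something else, mostly with a low value. They report only what shows in the picture. A call takes as long as a camera call. They do not tell look-alikes from the thing itself.
- bot.find_in(camera, label): "bbox" ([left, top, width, height] in pixels, round what is visible of it).
- bot.spot_point(camera, label): "point" ([column, row] in pixels: a listed point, or the origin of a listed thing).
The state is a dict: "time": time; "joint_positions": joint angles; "dq": joint speeds; "tau": joint torques, N m; "tool_pos": TCP position; "tcp_rot": TCP orientation; "contact_force": force on the tool from outside, world axes, zero at the start; "moment": the same for the moment, N m; "grip_width": finger opening in mm.
Only numpy, scipy, OpenCV 4.12 (cv2) and the standard library are available. Lean on these libraries where they do the work, as an engineer would, in place of code of your own. Each camera call takes 0.05 s, during which the arm holds its last target.

## Working session

There is one attempt and no reset: what is moved stays moved. The work goes in short steps, Python scripts to look and compute and a shell command to move; the robot and the scene stay as the last step left them, time stands still between calls to the robot, and variables do not carry over. Pictures are saved under pics/ and viewed, and the job is handed in when it is done.

```bash
mkdir -p pics; cat > h.py <<'E'
import numpy as np,cv2
from plant import bot
def P(cam,u,v,z):
    m=bot.camera_model(cam);R=np.array(m['rotation']);p=np.array(m['position'])
    d=R@np.array([(u-m['cx'])/m['fx'],(v-m['cy'])/m['fy'],1]);s=(z-p[2])/d[2];return p+s*d
E
python3 - <<'E'
from h import *
print(bot.get_obs())
for c in ['top','side']:
    im,d=bot.capture(c);cv2.imwrite(f'pics/{c}0.png',im[:,:,::-1]);np.save(f'{c}0.npy',d)
    m=bot.camera_model(c);print(m)
    for l,z in [('round_tube',32),('chalk_line',15),('square_tube',15)]:
        for r in bot.spot_point(c,l): print(c,l,r,P(c,*r['point'],z).round(1))
        print(bot.find_in(c,l))
E
```

```text
{'time': 0.0, 'joint_positions': array([-1.47900487e+00,  3.42767940e-01,  1.52504465e+00,  1.23733566e-05,
        1.27540172e+00, -1.46002130e-01]), 'dq': array([ 0.00026008, -0.00080774,  0.00140319, -0.0009093 , -0.00054843,
       -0.00015842]), 'tau': array([ 2.74768363e-04, -4.31243134e+01, -2.44217330e+01,  7.18441908e-02,
        5.60308888e-02, -1.06371911e-04]), 'tool_pos': array([ 123.6536701 , -509.79713524,  226.01185903]), 'tcp_rot': array([-1.72409429,  1.56917462,  1.65528834]), 'contact_force': array([-0.10871214, -0.06803219, -0.22829362]), 'moment': array([0.01464049, 0.02374304, 0.0749176 ]), 'grip_width': 91.38045281525277}
{'fx': 412.3953159057015, 'fy': 412.3953159057015, 'cx': 256.018487465112, 'cy': 187.1367542629992, 'position': array([ 310.62476034,  -64.86737001, 1289.34461075]), 'rotation': array([-3.00790412,  0.01285789, -1.59962545])}Traceback (most recent call last):
  File "<stdin>", line 7, in <module>
  File "h.py", line 5, in P
    d=R@np.array([(u-m['cx'])/m['fx'],(v-m['cy'])/m['fy'],1]);s=(z-p[2])/d[2];return p+s*d
                                                                         ~^^^
IndexError: invalid index to scalar variable.
```

```bash
sed -i "s/R=np.array(m\['rotation'\])/R=Rm(m['rotation'])/; 2a from scipy.spatial.transform import Rotation as Ro\ndef Rm(r): return Ro.from_euler('xyz',r).as_matrix()" h.py
python3 - <<'E'
from h import *
for c in ['top','side']:
    im,d=bot.capture(c);cv2.imwrite(f'pics/{c}0.png',im[:,:,::-1]);np.save(f'{c}0.npy',d)
    for l,z in [('round_tube',32),('chalk_line',15),('square_tube',15)]:
        for r in bot.spot_point(c,l): print(c,l,r,P(c,*r['point'],z).round(1))
        print([ (np.round(q['bbox']),q['conf']) for q in bot.find_in(c,l)])
print(Rm(bot.get_obs()['tcp_rot']).round(3))
E
```

```text
top round_tube {'point': [272.1, 159.5], 'conf': 0.87} [ 565.1 -106.    32. ]
top round_tube {'point': [150.7, 266.3], 'conf': 0.85} [249.6 270.1  32. ]
top round_tube {'point': [312.6, 256.8], 'conf': 0.6} [ 263.9 -217.3   32. ]
[(array([127., 242.,  47.,  51.]), 0.88), (array([267., 130.,  11.,  56.]), 0.7), (array([296., 232.,  28.,  38.]), 0.65)]
[]
top square_tube {'point': [211.4, 156.8], 'conf': 0.64} [583.2  84.5  15. ]
[(array([207., 128.,  15.,  56.]), 0.74)]
side round_tube {'point': [229.4, 169.3], 'conf': 0.94} [ 568.7 -118.3   32. ]
side round_tube {'point': [337.6, 305.9], 'conf': 0.65} [249.2 283.9  32. ]
[(array([197., 165.,  58.,  16.]), 0.86), (array([306., 280.,  61.,  52.]), 0.83), (array([303., 147.,  54.,  23.]), 0.78)]
side chalk_line {'point': [222.8, 198.6], 'conf': 0.5} [574.7 -19.8  15. ]
[(array([180., 194.,  87.,   5.]), 0.67)]
side square_tube {'point': [300.7, 118.5], 'conf': 0.23} [ 366.1 -383.2   15. ]
[(array([183., 216.,  66.,  17.]), 0.79)]
[[-0.     0.236 -0.972]
 [-0.    -0.972 -0.236]
 [-1.     0.     0.   ]]
```

View pics/top0.png

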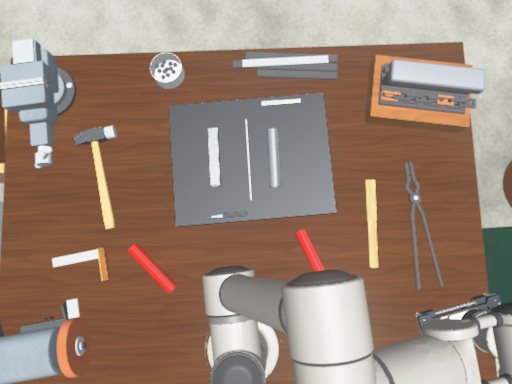

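View pics/side0.png

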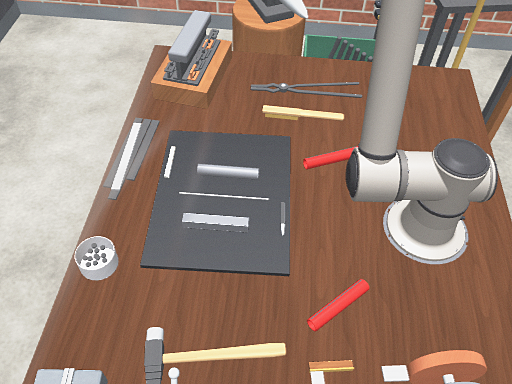

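```bash
cat >> h.py <<'E'
def cloud(c,d):
    m=bot.camera_model(c);R=Rm(m['rotation']);v,u=np.mgrid[0:384,0:512]
    X=np.stack([(u-m['cx'])/m['fx']*d,(v-m['cy'])/m['fy']*d,d],-1);return X@R.T+np.array(m['position'])
def line(c,im,z=15):
    g=im.astype(float).min(2)
    best=[]
    C=None
    v,u=np.mgrid[0:384,0:512]
    m=bot.camera_model(c);R=Rm(m['rotation'])
    D=np.stack([(u-m['cx'])/m['fx'],(v-m['cy'])/m['fy'],np.ones(u.shape)],-1)@R.T
    p=np.array(m['position']);X=p+((z-p[2])/D[...,2])[...,None]*D
    bg=cv2.medianBlur(im.min(2),15).astype(float)
    w=np.clip(g-bg-15,0,None)
    k=(X[...,0]>410)&(X[...,0]<740)&(abs(X[...,1]+13)<28)&(w>0)
    Q=X[k][:,:2];W=w[k]
    f=np.polyfit(Q[:,0],Q[:,1],1,w=np.sqrt(W));r=abs(Q[:,1]-np.polyval(f,Q[:,0]));s=r<8
    f=np.polyfit(Q[s,0],Q[s,1],1,w=np.sqrt(W[s]))
    return f,Q[s,0].min(),Q[s,0].max(),s.sum()
def tube(c,d,ylo=-150,yhi=-60,zmin=22):
    X=cloud(c,d);k=(X[...,0]>400)&(X[...,0]<740)&(X[...,1]>ylo)&(X[...,1]<yhi)&(X[...,2]>zmin)&(X[...,2]<60)&(d>0)
    return X[k]
E
python3 - <<'E'
from h import *
for c in ['top','side']:
    im=cv2.imread(f'pics/{c}0.png');d=np.load(f'{c}0.npy')
    print(c,line(c,im))
    T=tube(c,d);print(len(T),T.min(0),T.max(0),np.median(T,0));print(np.polyfit(T[:,0],T[:,1],1),np.percentile(T[:,2],[5,50,95]))
    X=cloud(c,d);k=(abs(X[...,0]-570)<60)&(abs(X[...,1]+45)<15);print('plate z',np.median(X[k][:,2]))
    S=tube(c,d,50,130);print('sq',S.min(0),S.max(0))
E
```

```text
top (array([ 3.40622305e-02, -5.04412494e+01]), np.float64(442.6122012844671), np.float64(706.0280793521877), np.int64(242))
633 [ 419.90785695 -147.10062067   22.12407551] [660.40717307 -70.91896261  54.2808487 ] [ 567.60064387 -111.28577731   45.41323683]
[ 1.69943477e-02 -1.20907047e+02] [35.35181922 45.41323683 50.73111586]
plate z 14.400774132992183
sq [401.05184483  50.27648658  22.09300901] [697.43831525 111.2300036   52.97284268]
side (array([ 3.25596808e-02, -5.03438529e+01]), np.float64(445.18446512088485), np.float64(704.6919648433235), np.int64(181))
710 [ 414.23993547 -128.63267952   22.09120427] [715.88270089 -77.96478761  54.66478987] [ 572.41292097 -100.02924897   44.4319396 ]
[ 2.25498456e-02 -1.15260530e+02] [26.9217649  44.4319396  51.05181391]
plate z 15.328563184523546
sq [400.24604608  52.50622531  22.05573396] [697.72320181 128.87233516  50.84783139]
```

```bash
cat >> h.py <<'E'
from scipy.optimize import least_squares
def fit(c,d,ylo=-150,yhi=-60,verbose=1):
    T=tube(c,d,ylo,yhi,30)
    x0=np.median(T[:,0])
    def res(p):
        dy=(T[:,1]-p[0]-p[1]*(T[:,0]-570))*np.cos(np.arctan(p[1]));return np.hypot(dy,T[:,2]-32-p[2])-17
    r=least_squares(res,[np.median(T[:,1]),0.02,0],loss='soft_l1',f_scale=2)
    k=abs(res(r.x))<5;xs=T[k,0]
    h=np.sort(xs);print(c,'y570,slope,dz',r.x.round(3),'x ends',h[:4].round(0),h[-4:].round(0),'n',k.sum(),len(T))
    return r.x,h
E
python3 - <<'E'
from h import *
for c in ['top','side']: fit(c,np.load(f'{c}0.npy'))
E
python3 - <<'E'
import cv2
a=cv2.imread('pics/top0.png')[110:210,190:310];b=cv2.imread('pics/side0.png')[130:250,150:300]
cv2.imwrite('pics/c.png',cv2.resize(a,None,fx=6,fy=6,interpolation=0)[:600,:720]);cv2.imwrite('pics/d.png',cv2.resize(b,None,fx=5,fy=5,interpolation=0))
E
```

```text
top y570,slope,dz [-1.12e+02  2.00e-02 -4.56e-01] x ends [481. 481. 481. 482.] [659. 659. 660. 660.] n 620 623
side y570,slope,dz [-1.10602e+02  1.90000e-02  7.90000e-02] x ends [483. 484. 484. 484.] [662. 663. 663. 663.] n 599 642
```

View pics/c.png

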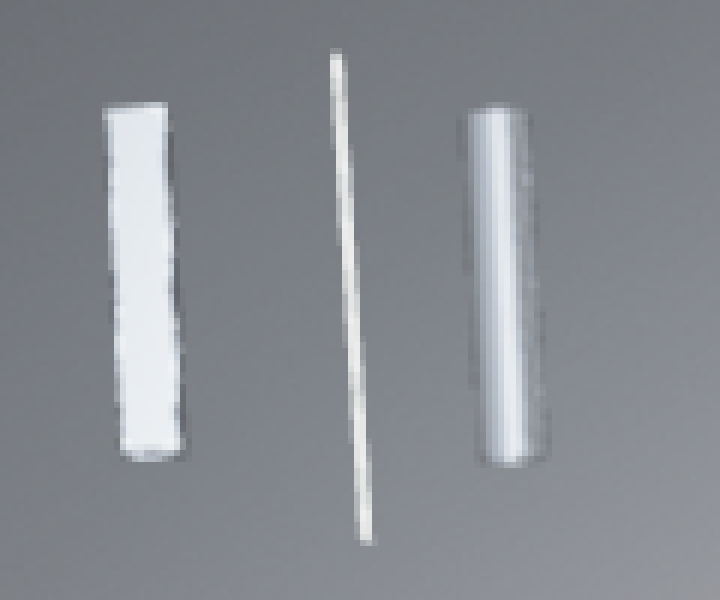

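View pics/d.png

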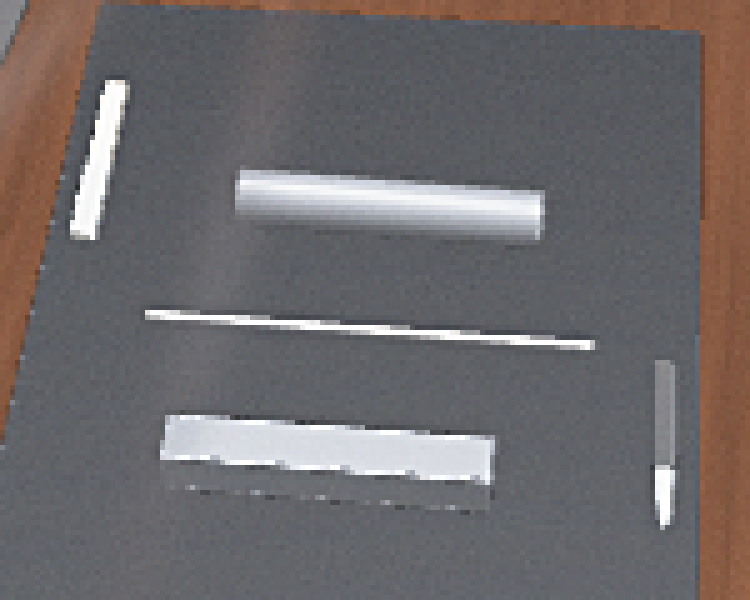

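```bash
python3 -m handwheel '[[[0,0,0,-0.12],[0,0,0,-0.12],[0,0,0,-0.12],[0,0,0,-0.12],[0,0,0,-0.12],[0,0,0,-0.12],[0,0,0,-0.12],[0,0,0,-0.12]]]' 1; python3 -m handwheel '[[[0,0,0,-0.12],[0,0,0,-0.12],[0,0,0,-0.12],[0,0,0,-0.03],[0,0,0,0]]]'
cat >> h.py <<'E'
def to(x,y,z):
    o=bot.get_obs();R=Rm(o['tcp_rot']);print('t',round(o['time'],2),'pos',o['tool_pos'].round(1),'yaw y-axis',np.arctan2(R[1,1],R[0,1]).round(4),'tilt',R[2].round(3),'F',o['contact_force'].round(1),'w',round(o['grip_width'],1),'j',o['joint_positions'].round(2))
    print('shift cm tool',(R.T@(np.array([x,y,z])-o['tool_pos'])/10).round(2))
E
python3 -c "
from h import *
to(572,-113,100)"
```

```text
time: 1.47
tool_pos: [123.7, -510.3, 226.7]
tcp_rot: [0.391, 1.571, -1.547]
contact_force: [0.0, 0.3, 0.3]
grip_width: 92.0
time: 1.88
tool_pos: [123.7, -510.2, 226.8]
tcp_rot: [0.119, 1.571, -1.434]
contact_force: [0.3, 0.1, -1.4]
grip_width: 91.5
t 1.88 pos [ 123.7 -510.2  226.8] yaw y-axis 0.018 tilt [-1.  0.  0.] F [ 0.3  0.1 -1.4] w 91.5 j [-1.48  0.34  1.52  0.    1.28 -1.5 ]
shift cm tool [ 12.67  45.54 -38.91]
```

```bash
python3 -m handwheel '[[[0,2.85,-2.43,0],[0,2.85,-2.43,0],[0,2.85,-2.43,0],[0,2.85,-2.43,0],[0,2.85,-2.43,0],[0,2.85,-2.43,0],[0,2.85,-2.43,0],[0,2.85,-2.43,0]]]'; python3 -m handwheel '[[[1,2.85,-2.43,0],[1,2.85,-2.43,0],[1.5,2.85,-2.43,0],[1.5,2.85,-2.43,0],[2,2.85,-2.43,0],[2,2.85,-2.43,0],[2,2.85,-2.43,0],[1,2.85,-2.43,0]]]' >/dev/null
python3 -c "
from h import *
to(572,-118.5,53)"
```

```text
time: 2.55
tool_pos: [349.5, -310.6, 227.0]
tcp_rot: [0.601, 1.57, -0.955]
contact_force: [0.5, 0.3, -0.2]
grip_width: 92.1
t 3.22 pos [ 571.5 -113.3  105.4] yaw y-axis 0.0154 tilt [-1.    -0.003 -0.001] F [-0.5 -0.6 -0.5] w 92.2 j [-0.33  0.56  1.52 -0.    1.06 -0.34]
shift cm tool [5.24 0.06 0.52]
```

```bash
python3 -m handwheel '[[[1.2,0,0.12,0],[1.2,0,0.1,0],[1.2,0,0.1,0],[1.1,0.05,0.1,0],[0,0,0,0]]]' >/dev/null
python3 -c "
from h import *
to(572,-119,49)
for c in ['top','side']:
    im,d=bot.capture(c);cv2.imwrite(f'pics/{c}1.png',im[:,:,::-1])
a=cv2.imread('pics/side1.png')[110:230,150:300]
cv2.imwrite('pics/d1.png',cv2.resize(a,None,fx=5,fy=5,interpolation=0))
"
```

```text
t 3.63 pos [ 570.8 -119.    58.5] yaw y-axis 0.0159 tilt [-1.    -0.004 -0.001] F [-1.1  0.5 -0.5] w 91.8 j [-0.34  0.62  1.56 -0.    0.96 -0.35]
shift cm tool [ 0.95  0.12 -0.  ]
```

View pics/d1.png

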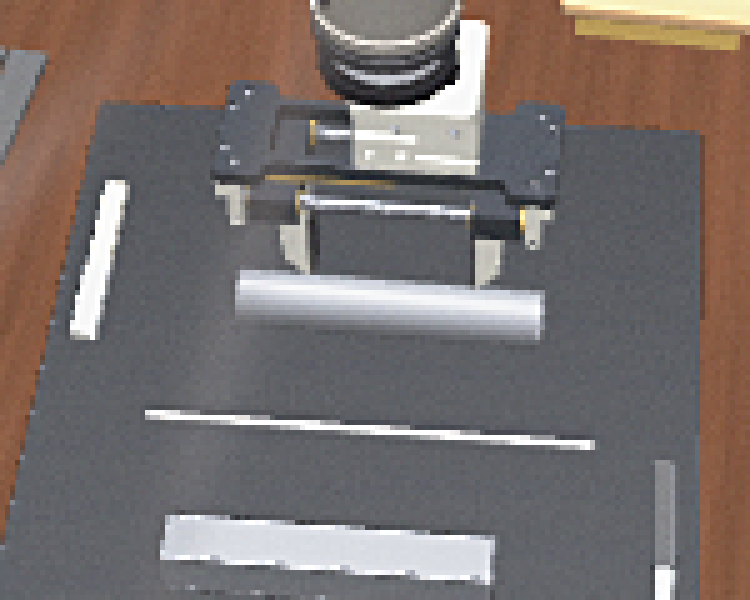

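```bash
python3 -m handwheel '[[[0.5,0.1,0,0],[0.3,0,0,0],[0,0,0,0]]]'; python3 -m handwheel '[[[0.1,0,0,0],[0,0,0,0]]]'
```

```text
time: 3.98
tool_pos: [572.9, -119.4, 52.7]
tcp_rot: [-1.557, 1.571, -3.111]
contact_force: [-0.3, 0.6, 0.0]
grip_width: 91.8
time: 4.15
tool_pos: [573.1, -119.4, 51.9]
tcp_rot: [1.036, 1.571, -0.518]
contact_force: [0.6, 0.2, 0.4]
grip_width: 91.9
```

```bash
python3 -m handwheel '[[[0.1,0,0,0],[0.1,0,0,0],[0,0,0,0]]]'; python3 -m handwheel '[[[0.1,0,0,0],[0,0,0,0]]]'
```

```text
time: 4.4
tool_pos: [572.9, -119.3, 49.7]
tcp_rot: [-1.429, 1.571, -2.983]
contact_force: [0.1, -0.2, -0.1]
grip_width: 91.6
time: 4.57
tool_pos: [573.1, -119.4, 49.2]
tcp_rot: [0.873, 1.57, -0.681]
contact_force: [-0.6, -0.6, 2.8]
grip_width: 92.0
```

```bash
python3 -m handwheel '[[[0.05,0,0,0],[0,0,0,0]]]'; python3 -m handwheel '[[[0.03,0,-0.15,0],[0,0,-0.25,0],[0,0,0,0]]]'
```

```text
time: 4.73
tool_pos: [573.1, -119.4, 49.0]
tcp_rot: [0.866, 1.57, -0.688]
contact_force: [-1.2, 0.8, 5.5]
grip_width: 92.0
time: 4.98
tool_pos: [573.1, -115.2, 49.0]
tcp_rot: [0.964, 1.57, -0.59]
contact_force: [-3.1, 0.2, 7.9]
grip_width: 91.5
```

```bash
python3 -m handwheel '[[[0,0,-0.3,0],[0,0,-0.4,0],[0,0,-0.4,0],[0,0,-0.4,0],[0,0,-0.4,0],[0,0,-0.25,0],[0,0,-0.1,0],[0,0,0,0]]]'
python3 -c "
from h import *
to(572,-88,60)
for c in ['top','side']:
    im,d=bot.capture(c);cv2.imwrite(f'pics/{c}2.png',im[:,:,::-1])
    T=tube(c,d,-135,-60,30)
a=cv2.imread('pics/side2.png')[110:230,150:300]
cv2.imwrite('pics/d2.png',cv2.resize(a,None,fx=5,fy=5,interpolation=0))
"
```

```text
time: 5.65
tool_pos: [572.7, -92.7, 49.0]
tcp_rot: [0.86, 1.57, -0.694]
contact_force: [-2.2, -0.0, 8.2]
grip_width: 91.6
t 5.65 pos [572.7 -92.7  49. ] yaw y-axis 0.0174 tilt [-1.     0.001  0.   ] F [-2.2 -0.   8.2] w 91.6 j [-0.29  0.63  1.58 -0.    0.93 -0.31]
shift cm tool [-1.1  -0.06 -0.47]
```

View pics/d2.png

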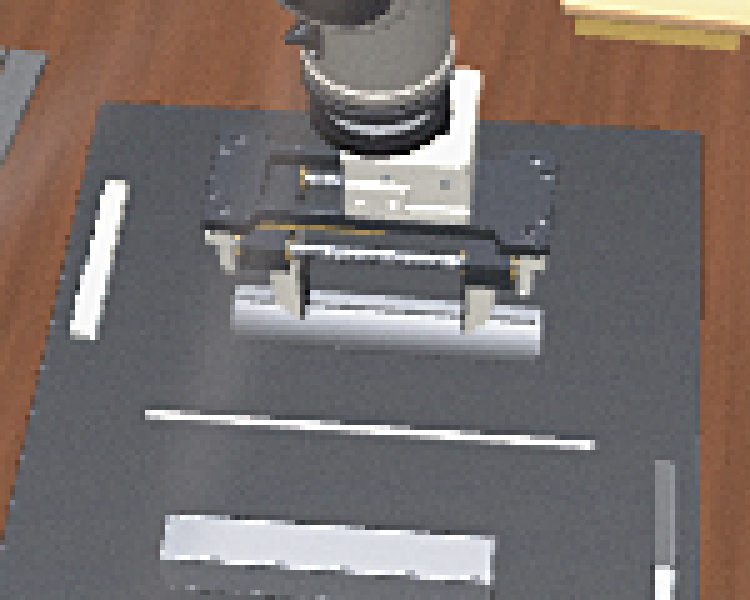

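```bash
python3 -m handwheel '[[[-0.3,0,0,0],[-0.7,0,0,0],[0,0,1.2,0],[0,0,0,0]]]'
cat > look.py <<'E'
from h import *
import sys
n=sys.argv[1];y=float(sys.argv[2])
to(572,y-8,50)
for c in ['top','side']:
    im,d=bot.capture(c);cv2.imwrite(f'pics/{c}{n}.png',im[:,:,::-1])
    p,h=fit(c,d,y-22,y+22)
a=cv2.imread(f'pics/side{n}.png')[110:230,150:300]
cv2.imwrite(f'pics/d{n}.png',cv2.resize(a,None,fx=5,fy=5,interpolation=0))
E
python3 look.py 3 -98
```

```text
time: 6.08
tool_pos: [573.4, -106.7, 58.6]
tcp_rot: [0.862, 1.569, -0.692]
contact_force: [0.1, -0.1, -0.2]
grip_width: 91.7
t 6.08 pos [ 573.4 -106.7   58.6] yaw y-axis 0.0166 tilt [-1.     0.002  0.001] F [ 0.1 -0.1 -0.2] w 91.7 j [-0.32  0.62  1.57 -0.    0.95 -0.33]
shift cm tool [ 0.85 -0.14 -0.08]
  return _methods._mean(a, axis=axis, dtype=dtype,
  ret = ret.dtype.type(ret / rcount)
Traceback (most recent call last):
  File "look.py", line 7, in <module>
    p,h=fit(c,d,y-22,y+22)
        ~~~^^^^^^^^^^^^^^^
  File "h.py", line 35, in fit
    r=least_squares(res,[np.median(T[:,1]),0.02,0],loss='soft_l1',f_scale=2)
ValueError: Initial guess is outside of provided bounds
```

Top view is occluded by the arm; use the side camera while working.

```bash
sed -i "s/\['top','side'\]/sys.argv[3:] or ['side']/" look.py; python3 look.py 3 -98
```

```text
t 6.13 pos [ 573.  -106.1   58.1] yaw y-axis 0.0158 tilt [-1.     0.001  0.001] F [ 0.   0.1 -0.7] w 91.5 j [-0.31  0.62  1.57 -0.    0.95 -0.33]
shift cm tool [ 0.81 -0.1  -0.01]
side y570,slope,dz [-9.7351e+01  1.5000e-02  5.3500e-01] x ends [483. 483. 483. 483.] [662. 662. 663. 663.] n 602 644
```

View pics/d3.png

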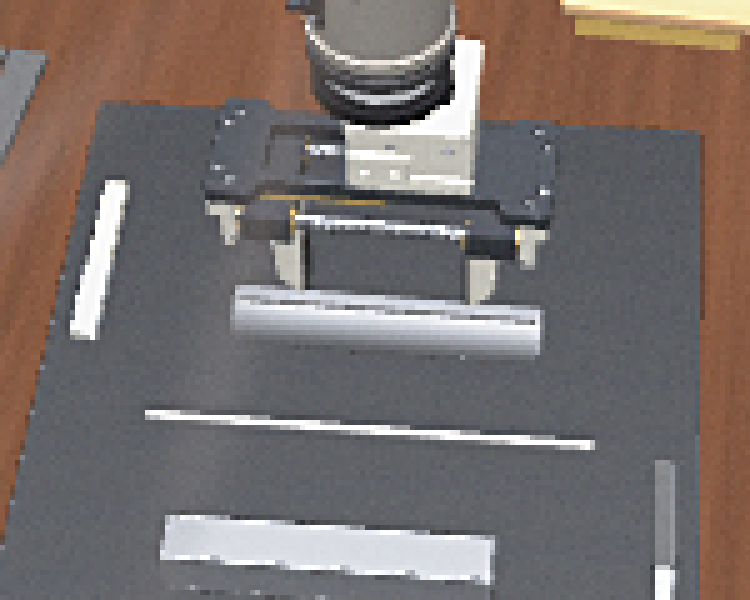

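```bash
python3 -m handwheel '[[[0.4,0,0.05,0],[0.4,0,0,0],[0.15,0,0,0],[0.05,0,0,0],[0,0,0,0],[0,0,-0.1,0],[0,0,-0.25,0.005],[0,0,-0.4,0.005]]]';python3 -m handwheel '[[[0,0,-0.4,0.005],[0,0,-0.4,0.005],[0,0,-0.4,0.005],[0,0,-0.4,0.005],[0,0,-0.4,0.005],[0,0,-0.2,0.005],[0,0,-0.1,0],[0,0,0,0]]]';  python3 -m handwheel '[[[-0.3,0,0,0],[-0.7,0,0,0],[0,0,1.5,0],[0,0,0,0]]]' ; python3 look.py 4 -82
```

```text
time: 6.85
tool_pos: [572.7, -98.1, 49.0]
tcp_rot: [0.495, 1.57, -1.069]
contact_force: [-3.1, 0.1, 10.0]
grip_width: 92.2
time: 7.52
tool_pos: [573.2, -74.5, 48.9]
tcp_rot: [1.037, 1.569, -0.555]
contact_force: [-2.1, 0.2, 9.9]
grip_width: 91.6
time: 7.85
tool_pos: [572.7, -91.3, 58.3]
tcp_rot: [0.673, 1.57, -0.922]
contact_force: [1.5, -0.7, 0.3]
grip_width: 91.9
t 7.85 pos [572.7 -91.3  58.3] yaw y-axis -0.0237 tilt [-1.     0.001  0.001] F [ 1.5 -0.7  0.3] w 91.9 j [-0.29  0.62  1.58 -0.    0.95 -0.27]
shift cm tool [ 0.83 -0.08 -0.13]
side y570,slope,dz [-8.095e+01 -8.000e-03  3.630e-01] x ends [483. 483. 484. 484.] [663. 663. 663. 664.] n 622 657
```

View pics/d4.png

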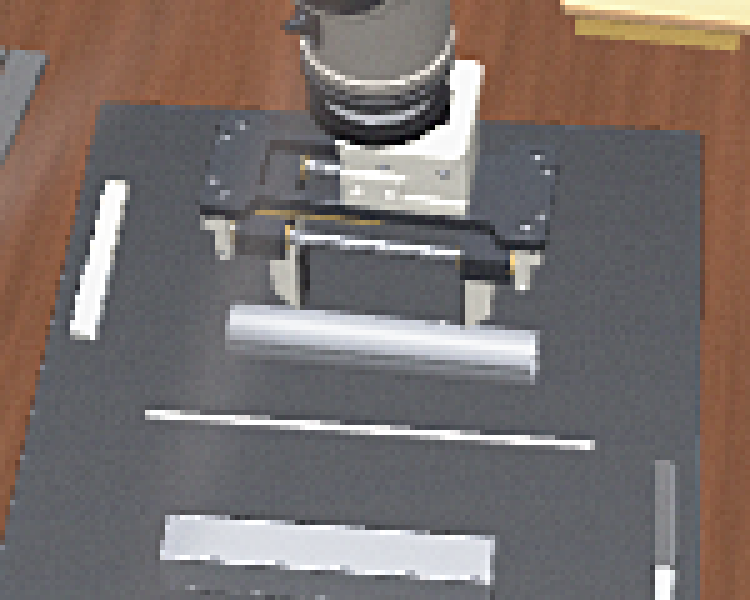

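```bash
python3 -m handwheel '[[[0.4,0,0,0],[0.4,0,0,0],[0.15,0,0,0],[0.05,0,0,0],[0,0,0,0],[0,0,-0.1,0],[0,0,-0.25,0],[0,0,-0.4,0]]]';python3 -m handwheel '[[[0,0,-0.4,0],[0,0,-0.4,0],[0,0,-0.4,0],[0,0,-0.4,0],[0,0,-0.4,0],[0,0,-0.25,0],[0,0,-0.1,0],[0,0,0,0]]]';  python3 -m handwheel '[[[-0.3,0,0,0],[-0.7,0,0,0],[0,0,1.5,0],[0,0,0,0],[0,0,0,0]]]' ; python3 look.py 5 -66
```

```text
time: 8.57
tool_pos: [572.4, -82.2, 48.9]
tcp_rot: [-0.218, 1.57, -1.812]
contact_force: [-4.3, -0.2, 11.9]
grip_width: 92.2
time: 9.23
tool_pos: [572.6, -58.0, 48.9]
tcp_rot: [-1.547, 1.57, -3.14]
contact_force: [-5.2, 0.3, 11.2]
grip_width: 91.8
time: 9.65
tool_pos: [572.7, -73.9, 57.9]
tcp_rot: [-2.051, 1.571, 2.637]
contact_force: [0.4, 0.2, -0.3]
grip_width: 92.0
t 9.65 pos [572.7 -73.9  57.9] yaw y-axis -0.0241 tilt [-1. -0. -0.] F [ 0.4  0.2 -0.3] w 92.0 j [-0.26  0.62  1.58  0.    0.94 -0.24]
shift cm tool [ 0.79 -0.07  0.01]
side y570,slope,dz [-6.519e+01 -3.000e-03  1.990e-01] x ends [484. 484. 485. 485.] [663. 663. 663. 663.] n 626 661
```

```bash
python3 -m handwheel '[[[0.4,0,0,0],[0.4,0,0,0],[0.15,0,0,0],[0.05,0,0,0],[0,0,0,0],[0,0,-0.1,0],[0,0,-0.25,-0.005],[0,0,-0.4,-0.005]]]';python3 -m handwheel '[[[0,0,-0.4,-0.005],[0,0,-0.4,-0.005],[0,0,-0.4,-0.005],[0,0,-0.4,-0.005],[0,0,-0.4,-0.005],[0,0,-0.25,-0.005],[0,0,-0.1,0],[0,0,0,0]]]';  python3 -m handwheel '[[[-0.3,0,0,0],[-0.7,0,0,0],[0,0,1.5,0],[0,0,0,0],[0,0,0,0]]]' ; python3 look.py 6 -49.5
```

```text
time: 10.37
tool_pos: [573.0, -66.4, 48.9]
tcp_rot: [1.032, 1.57, -0.552]
contact_force: [-2.9, 0.3, 11.2]
grip_width: 91.8
time: 11.03
tool_pos: [573.2, -42.3, 48.9]
tcp_rot: [1.445, 1.57, -0.108]
contact_force: [-1.8, 0.1, 9.3]
grip_width: 91.4
time: 11.45
tool_pos: [573.1, -58.0, 57.9]
tcp_rot: [-1.866, 1.57, 2.862]
contact_force: [0.5, 0.1, 0.3]
grip_width: 91.7
t 11.45 pos [573.1 -58.   57.9] yaw y-axis 0.0159 tilt [-1. -0. -0.] F [0.5 0.1 0.3] w 91.7 j [-0.23  0.61  1.59  0.    0.94 -0.25]
shift cm tool [ 0.79 -0.11 -0.05]
side y570,slope,dz [-5.0238e+01  2.1000e-02  2.5200e-01] x ends [484. 484. 484. 485.] [663. 663. 663. 664.] n 635 673
```

View pics/d6.png

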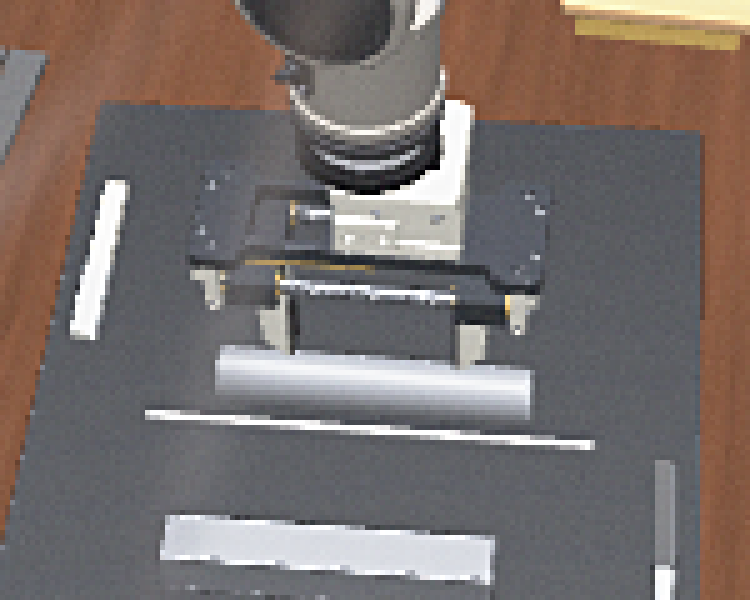

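```bash
python3 -m handwheel '[[[0.4,0,0,0],[0.4,0,0,0],[0.15,0,0,0],[0.05,0,0,0],[0,0,0,0],[0,0,-0.1,0],[0,0,-0.25,-0.003],[0,0,-0.4,-0.003]]]';python3 -m handwheel '[[[0,0,-0.4,-0.003],[0,0,-0.4,-0.003],[0,0,-0.4,-0.003],[0,0,-0.4,-0.003],[0,0,-0.4,-0.003],[0,0,-0.25,0],[0,0,-0.1,0],[0,0,0,0]]]';  python3 -m handwheel '[[[-0.3,0,0,0],[-0.7,0,0,0],[0,0,1.2,0],[0,0,0,0],[0,0,0,0]]]' ; python3 look.py 7 -34.5
```

```text
time: 12.17
tool_pos: [573.1, -50.3, 48.9]
tcp_rot: [0.853, 1.57, -0.695]
contact_force: [-3.2, -0.4, 10.1]
grip_width: 91.7
time: 12.83
tool_pos: [572.6, -26.2, 48.8]
tcp_rot: [1.475, 1.57, -0.058]
contact_force: [-2.2, 1.0, 9.9]
grip_width: 91.8
time: 13.25
tool_pos: [572.8, -39.7, 57.8]
tcp_rot: [-0.807, 1.571, -2.341]
contact_force: [-0.4, -0.0, -0.6]
grip_width: 91.7
t 13.25 pos [572.8 -39.7  57.8] yaw y-axis 0.0368 tilt [-1. -0.  0.] F [-0.4 -0.  -0.6] w 91.7 j [-0.2   0.61  1.59 -0.    0.94 -0.24]
shift cm tool [ 0.78 -0.09  0.28]
side y570,slope,dz [-3.5328e+01  3.4000e-02  3.9400e-01] x ends [484. 484. 485. 485.] [663. 663. 663. 663.] n 658 684
```

View pics/d7.png

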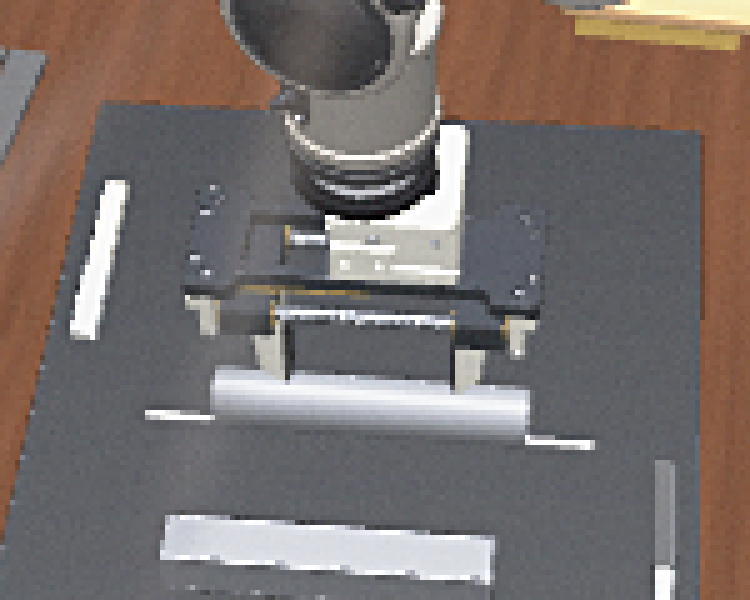

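```bash
python3 -m handwheel '[[[0.4,0,0,0],[0.4,0,0,0],[0.15,0,0,0],[0.05,0,0,0],[0,0,0,0],[0,0,-0.1,0],[0,0,-0.15,0],[0,0,-0.2,0]]]';python3 -m handwheel '[[[0,0,-0.2,0],[0,0,-0.1,0],[0,0,-0.05,0],[0,0,0,0],[0,0,0,0],[-0.3,0,0,0],[-0.7,0,0,0],[-3,0,0,0]]]';  python3 -m handwheel '[[[-3,0,0,0],[-3,0,2,0],[0,0,4,0],[0,0,4,0],[0,0,4,0],[0,0,4,0],[0,0,4,0],[0,0,4,0]]]' ; python3 -m handwheel '[[[0,0,4,0],[0,0,4,0],[0,0,0,0]]]';python3 look.py 8 -31.3 side top
python3 -c "
import cv2
a=cv2.imread('pics/top8.png')[110:210,190:310];cv2.imwrite('pics/c8.png',cv2.resize(a,None,fx=6,fy=6,interpolation=0))"
```

```text
time: 13.97
tool_pos: [572.7, -34.4, 48.9]
tcp_rot: [0.733, 1.57, -0.8]
contact_force: [-3.9, -0.1, 12.0]
grip_width: 92.1
time: 14.63
tool_pos: [569.5, -30.2, 84.3]
tcp_rot: [-1.786, 1.562, 2.964]
contact_force: [-0.8, 0.9, 0.2]
grip_width: 91.6
time: 15.3
tool_pos: [582.1, -292.4, 148.0]
tcp_rot: [-2.191, 1.57, 2.559]
contact_force: [1.4, 0.1, -0.4]
grip_width: 92.0
time: 15.55
tool_pos: [583.9, -378.1, 147.0]
tcp_rot: [-0.082, 1.568, -1.621]
contact_force: [0.1, 0.4, 0.6]
grip_width: 91.7
t 15.55 pos [ 583.9 -378.1  147. ] yaw y-axis 0.032 tilt [-1.    -0.     0.003] F [0.1 0.4 0.6] w 91.7 j [-0.68  0.72  1.1  -0.    1.32 -0.71]
shift cm tool [  9.6   -0.1  -33.93]
side y570,slope,dz [-3.0707e+01  3.0000e-02  2.2500e-01] x ends [402. 407. 484. 484.] [662. 663. 663. 663.] n 662 697
top y570,slope,dz [-32.352   0.033  -0.876] x ends [554. 557. 558. 558.] [660. 661. 661. 662.] n 335 342
```

View pics/d8.png

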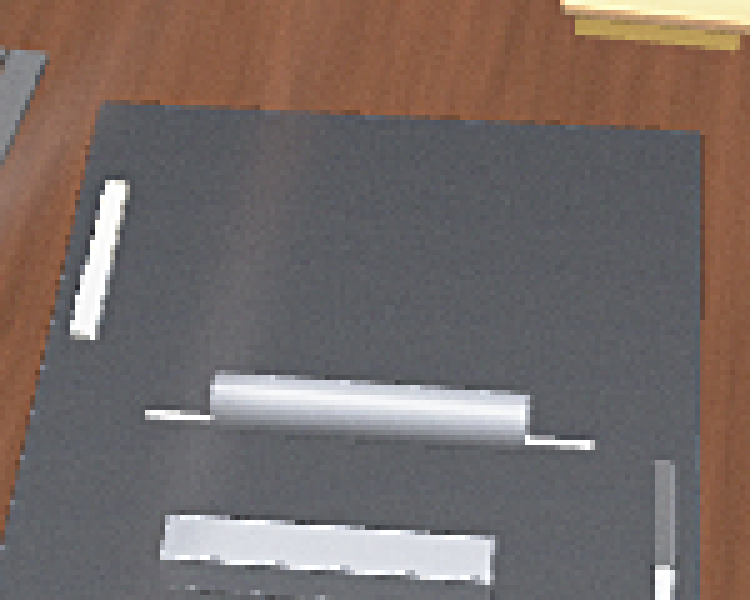

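View pics/c8.png

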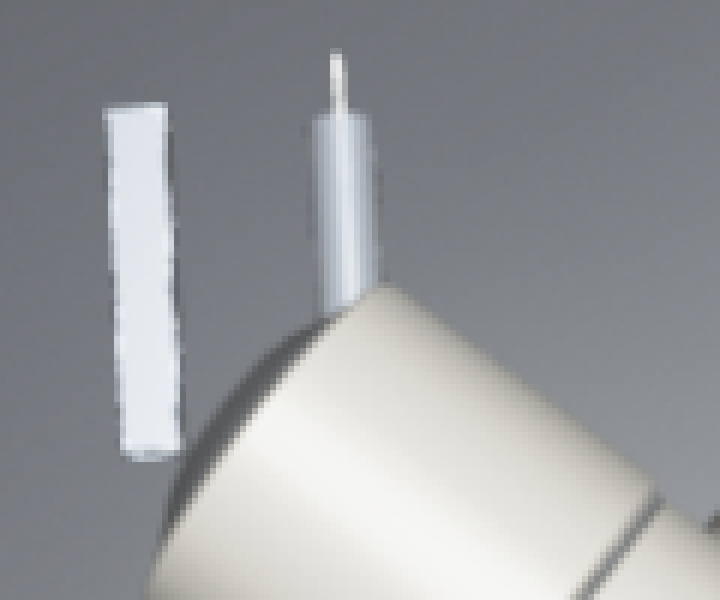

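```bash
cat > edge.py <<'E'
from h import *
from scipy.ndimage import map_coordinates as mc
def proj(c,X):
    m=bot.camera_model(c);q=(np.asarray(X)-np.array(m['position']))@Rm(m['rotation']);return np.stack([m['cx']+m['fx']*q[...,0]/q[...,2],m['cy']+m['fy']*q[...,1]/q[...,2]],-1)
def sil(c,y0,x,s):  # silhouette edge pixels of cyl at section x
    y=y0+s*(x-570);t=np.linspace(0,2*np.pi,721)
    p=proj(c,np.stack([np.full(t.shape,x),y+17*np.cos(t),32+17*np.sin(t)],-1));return p
for c,xs in [('top',range(590,656,5)),('side',range(495,656,5))]:
    im=cv2.imread(f'pics/{c}8.png').astype(float).mean(2)
    ax=0 if c=='top' else 1
    prof=[]
    for x in xs:
        y=-31.4+0.033*(x-570)
        ys=np.arange(-30,30.1,.5);p=proj(c,np.stack([np.full(ys.shape,x),y+ys,np.full(ys.shape,32.)],-1))
        prof.append(mc(im,[p[:,1],p[:,0]],order=1))
    P_=np.mean(prof,0);print(c,[(float(a),round(float(b))) for a,b in zip(ys,P_)][8:-8:2])
    x=np.mean(xs);e=sil(c,-31.4,x,.033);p=proj(c,np.array([[x,-31.4+.033*(x-570)+a,32] for a in (0,1)]))
    d=p[1]-p[0];n=np.linalg.norm(d);t=(e-p[0])@d/n/n;print('expected edges if on line (mm on z=32 plane)',t.min(),t.max())
E
python3 edge.py
```

```text
top [(-26.0, 125), (-25.0, 125), (-24.0, 125), (-23.0, 125), (-22.0, 125), (-21.0, 124), (-20.0, 124), (-19.0, 124), (-18.0, 126), (-17.0, 130), (-16.0, 136), (-15.0, 143), (-14.0, 151), (-13.0, 159), (-12.0, 167), (-11.0, 173), (-10.0, 179), (-9.0, 184), (-8.0, 190), (-7.0, 195), (-6.0, 202), (-5.0, 208), (-4.0, 215), (-3.0, 220), (-2.0, 225), (-1.0, 227), (0.0, 227), (1.0, 225), (2.0, 222), (3.0, 216), (4.0, 209), (5.0, 202), (6.0, 196), (7.0, 190), (8.0, 185), (9.0, 180), (10.0, 175), (11.0, 170), (12.0, 164), (13.0, 156), (14.0, 148), (15.0, 140), (16.0, 133), (17.0, 127), (18.0, 124), (19.0, 122), (20.0, 122), (21.0, 122), (22.0, 123), (23.0, 124), (24.0, 124), (25.0, 124), (26.0, 123)]
expected edges if on line (mm on z=32 plane) -17.0036099823088 17.01156014031921
side [(-26.0, 91), (-25.0, 90), (-24.0, 94), (-23.0, 107), (-22.0, 130), (-21.0, 158), (-20.0, 183), (-19.0, 199), (-18.0, 208), (-17.0, 211), (-16.0, 213), (-15.0, 216), (-14.0, 220), (-13.0, 226), (-12.0, 232), (-11.0, 238), (-10.0, 242), (-9.0, 244), (-8.0, 245), (-7.0, 243), (-6.0, 241), (-5.0, 237), (-4.0, 233), (-3.0, 228), (-2.0, 222), (-1.0, 217), (0.0, 212), (1.0, 207), (2.0, 202), (3.0, 196), (4.0, 191), (5.0, 185), (6.0, 179), (7.0, 173), (8.0, 167), (9.0, 162), (10.0, 156), (11.0, 150), (12.0, 143), (13.0, 137), (14.0, 130), (15.0, 123), (16.0, 117), (17.0, 112), (18.0, 107), (19.0, 103), (20.0, 99), (21.0, 96), (22.0, 96), (23.0, 97), (24.0, 98), (25.0, 99), (26.0, 100)]
expected edges if on line (mm on z=32 plane) -21.383916111812248 21.39840303643645
```

```bash
python3 -m handwheel '[[[0,0,0,0],[0,0,0,0],[0,0,0,0],[0,0,0,0],[0,0,0,0],[0,0,0,0]]]'>/dev/null; python3 look.py 9 -31.3; python3 -c "
from h import *
a=cv2.imread('pics/side8.png').astype(int);b=cv2.imread('pics/side9.png').astype(int);print(abs(a-b)[110:240,150:300].max())
z=cv2.imread('pics/side0.png').astype(int);print('sq/tools diff',abs(z-b)[210:240,150:300].max())
bot.close_job()"
```

```text
t 16.15 pos [ 585.7 -370.   148.3] yaw y-axis 0.0388 tilt [-1.  0.  0.] F [-0.6  1.   0.1] w 91.9 j [-0.67  0.72  1.1  -0.    1.32 -0.71]
shift cm tool [  9.82  -0.09 -33.1 ]
side y570,slope,dz [-30.821   0.031   0.292] x ends [407. 484. 484. 484.] [663. 663. 663. 663.] n 664 696
15
sq/tools diff 14
the job is handed in; nothing more can be done
```

I rolled the round tube onto the chalk line in six light strokes of the open fingertips on its top, at about 8 to 12 N. It now lies still on the line. I made small turns of the gripper along the way so the tube ended parallel to the line. Between strokes I lifted only the fingers, never the tube. I then moved the arm clear and handed the job in at about 16 s.

- **Position across the line:** Both cameras put the tube within about 1.4 mm of the line, but they disagree on the direction. The side camera has it 0.3 to 1.1 mm past the line, and the top camera has it 0.9 to 1.4 mm short.
- **Angle:** The tube is parallel to the line to about 0.003 rad.
- **Position along the line:** The tube is about 1 to 3 mm off centre. In the side view roughly 40 mm of line shows past each end. In the last top picture the arm hid the near end, so that view confirms only the far end.
- **Stillness and surroundings:** Side pictures 0.6 s apart differed only by image noise. The area around the square tube also matched its first picture to within noise. I did not compare all the other tools picture to picture, but the arm felt no contact away from the round tube.

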